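# Line up a guard flap's hinge with its jamb for pinning

## Task

Rehang the orange guard flap: take the flap with the single middle knuckle by its black handle, and gently bring that knuckle in between the two knuckles on the jamb block so that all three holes line up for the hinge pin. Finish while still holding the flap there, level, still, and carried by the gripper alone without leaning on the jamb; a colleague will drop the pin in. Leave the other flap, the tape roll and the small flask where they are.

Things in the scene. Friction and masses are not known exactly. Their poses are not given: they have to be found in the camera images.
- flap: Loose guard flap, 0.18-0.29 kg, lying flat: orange panel 100 x 110 x 5 mm (x -55 to +45, y +-55 mm), steel leaf on it (top 8 mm up), black handle, ONE knuckle mid-edge. Origin: underside, below the handle, within 5 mm of the centre of mass in plan. x points to the hinge edge, y along the hinge, z up
- flap_handle (a point): top centre of the flap's black upright handle bar, 45 mm above the flap's underside (flap frame 0, 0, +45 mm). The bar is 12 mm thick along flap x (grip across this), 44 mm long along y, and stands 40 mm over the panel; the knuckle begins 44 mm from its face
- flap_hole (a point): centre of the flap's only knuckle, on its hole's axis (flap frame +60, 0, +10 mm); axes as the flap's. Steel tube along y, 20 mm outside, 10 mm hole, 30 mm long, top 20 mm above the underside; joined to the panel by a 30 mm wide neck
- jamb: Fixed jamb block. Origin: centre of its foot's underside on the worktop; hinge side is -x, roughly towards the robot; y along the hinge, z up. Grey foot 100 (x) x 130 (y) x 10 mm; aluminium upright x 0 to 40 mm, 112 mm wide, top 128 mm up, with a 3 mm steel leaf on its face x = 0. A brass pin, not used, is clipped on the foot below 25 mm
- jamb_axis (a point): point on the jamb's hinge axis midway between its TWO knuckles (jamb frame -17, 0, +120 mm), where flap_hole must come; axes as the jamb's. Knuckles as the flap's, with a 36 mm gap; the centred flap knuckle has 3 mm free each side, 4 mm behind; it enters level along +x or from above. Matched, flap axes are parallel to jamb axes, x with x
- spare_flap: bystander: another loose orange flap, the same but with TWO knuckles at the ends of its hinge edge (y 18 to 48 mm either side) and none in the middle; origin and axes as for flap. The two flaps may lie in either place, left or right
- tape: bystander: tan tape roll lying flat, 63 mm across, 20 mm high; origin under its centre
- flask: bystander: small glass conical flask with white plug, 57 mm wide, 102 mm high; origin under its centre

How it is judged (in metres and radians):
On the way:
1. the flap is lifted clear of the worktop in the gripper (height (world z) of flap above 0.05 m and contact force between the fingers and flap above 2 N), for 0.2 s.
At the end, for the whole second after the job is handed in: Knuckle hole centre within 3 mm of the jamb axis point in depth and height, 4 mm along the axis; hinge axes parallel within 0.07 rad; flap level within 0.1 rad, over 90 mm up, gripped (over 2 N), slower than 20 mm/s, pressing on the jamb with under 1 N (x of flap_hole in the frame of jamb_axis between -0.003 and 0.003 m and z of flap_hole in the frame of jamb_axis between -0.003 and 0.003 m and y of flap_hole in the frame of jamb_axis between -0.004 and 0.004 m and angle between the y axis of flap and the y axis of jamb, either way round below 0.07 rad and angle between flap's own z axis and vertical below 0.1 rad and contact force between the fingers and flap above 2 N and contact force between flap and jamb below 1 N and height (world z) of flap above 0.09 m and linear speed of flap below 0.02 m/s); the arm keeps its last pose, push and grip.
It fails at once if the flap is rammed against the jamb (over 20 N) (contact force between flap and jamb above 20 N).
It fails at once if the other flap is moved more than 20 mm (distance of spare_flap from where it was at the start of the episode above 0.02 m).
It fails at once if the tape roll is moved more than 20 mm (distance of tape from where it was at the start of the episode above 0.02 m).
It fails at once if the small flask is moved more than 20 mm (distance of flask from where it was at the start of the episode above 0.02 m).
It also fails if it takes over 43 s, if anything falls off the work surface, if the arm or the gripper's body presses on something with over 40 N, if the wrist force passes 120 N, or if a joint passes its speed limit or range.

## Robot

A 6-joint arm with a two-finger parallel gripper is mounted at the origin on a cart in front of the work surface, level with it; the furniture and walls round the work are solid. World frame = base frame: x ahead of the robot, y to its left, z up, the work surface at z = 0. Lengths are in mm, angles in rad, forces in N, time in s.
With the tool pointing down it reaches from about 350 to 725 mm from the base axis. Payload 6 kg.
Tool frame: the origin (TCP) lies midway between the tips of the shut fingers; the grasp point (between the pads) lies 19 mm behind it; z points along the fingers, y is the line along which they close (so a half turn about z gives the same grasp; the last joint's range is limited). The gripper opens to 85 mm and grips with 20 to 120 N. Pads are 22 mm wide; open, the fingers measure 114 mm over their backs; the gripper's body (76 mm by 85 mm) begins 54 mm behind the grasp point. The pads swing forward as they close: fully open they stand 13 mm farther back than shut.
Start: joints at [1.58, 0.04, 0.085, 0, -1.615, -0.334], TCP at [191.445, 568.614, 231.261] pointing down, gripper open.
Joint ranges: [-2.56, 2.56], [-1.29, 2.01], [-1.08, 1.49], [-3.29, 1.98], [-2.81, -0.18], [-2.99, 2.99]. Speed limits (rad/s): [2.57, 2.57, 3.01, 3.14, 3.14, 3.14].

## Interface

Orientations are given as a 3x3 rotation matrix whose columns are the frame's x, y, z axes.
In Python, from workcell import manip, optics gives the robot as it stands. The module is installed in compiled form; this text tells all that it offers.
- The arm moves only by the tool servo_tool, never from a script. Its argument "steps" is a list of rows, each an object of numbers: "ax", "ay", "az": the turn, a rotation vector about the tool's x, y, z in degrees; "tx", "ty", "tz": the shift along the tool's x, y, z in cm; "grip": the opening, from -1 (shut) to 1 (fully open). A call has exactly 10 rows; each row shifts and turns the commanded pose from where the row before left it, along the tool's axes as they then stand; what a row does not reach is not made up. A row lasts 1/12 s, in which the tool goes at most 41.7 mm and 7.16 degrees, less where a joint would pass 70% of its speed; a pose out of reach is approached as far as the arm can. A call is refused whole if a number of a shift passes 4.17 or a number of a turn 7.16, either way. A call with a gripper value outside its range is refused whole. The fingers move at their own pace and stop on an object; "force" is the grip in N (left out, the last holds). Time passes only in rows, so rows that do not move let the fingers close, or fill a call up. It gives the time, the measured TCP pose, the force, the opening and the grip force at its end, in the units of the state.
- manip.state(): the state, without advancing time (a new reading comes with each control period).
- optics.capture(name): name is "scene" or "top" or "wrist"; returns the picture (420x560x3 uint8, red, green, blue); there is no depth.
- optics.calibration(name): a dict with "vfov" (degrees; the focal length in pixels is half the picture's height over the tangent of half this angle, whatever the lens; pixels are square), "cx", "cy" (the principal point, pixels), "cam_to_world" (4x4, takes a point from camera to world coordinates). Camera axes: x right, y up, looking along -z (the intrinsics and any distortion apply to the point x, -y, -z); pixel columns grow to the right and rows downward; lengths in mm; the calibration is good to about 2 mm. A picture is of the moment at which its call begins: read the wrist's pose just before it. calibration takes no time and is no camera call; for the wrist camera it gives the pose at the moment of the call.
- manip.hand_in(): hands the job in; it is judged then, once.
Trained networks look in the newest picture that a camera, given by its name, has taken for a name from the list of things; names that differ only in an ending like _2 or _b are one class to them, and where a whole thing is asked for, a point or a joint stands for the part that bears it (a point fixed in the world has none). Each returns a list of dicts, best first, with "conf" (0 to 1); they miss things now and then, are a little off and sometimes report something else, mostly with a low value. They report only what shows in the picture. A call takes as long as a camera call.
- optics.search_frame(camera, query): "xyz" ([x, y, z] in mm, in world coordinates, good to about 4 mm: the middle of the surface that is visible of it).
- optics.place_of(camera, query): "xyz" ([x, y, z] in mm, in world coordinates, good to about 4 mm: a listed point, or the origin of a listed thing).
The state is a dict: "clock": time; "joint_positions": joint angles; "qvel": joint speeds; "joint_torque": joint torques, N m; "ee_pos": TCP position; "tcp_rot": TCP orientation; "force": force on the tool from outside, world axes, zero at the start; "ft_torque": the same for the moment, N m; "opening": finger opening in mm; "finger_force": force on a finger pad.
Only numpy, scipy, OpenCV 4.12 (cv2) and the standard library are available. Lean on these libraries where they do the work, as an engineer would, in place of code of your own. Each camera call takes 0.05 s, during which the arm holds its last target. There are 200 camera calls.

## Working session

There is one attempt and no reset: what is moved stays moved. The work goes in short steps, Python scripts to look and compute and a tool call to move; the robot and the scene stay as the last step left them, time stands still between calls to the robot, and variables do not carry over. Pictures are saved under pics/ and viewed, at most 10 in all, crops included, and the job is handed in when it is done.

Besides the shell and the picture viewer there is one more tool, called after ">>>" by a JSON object that holds its "fn" and its "kwargs", one argument or row to a line. servo_tool: Moves the arm, as the interface text tells. Its arguments: {"type":"object","properties":{"steps":{"type":"array","items":{"type":"object","properties":{"ax":{"type":"number"},"ay":{"type":"number"},"az":{"type":"number"},"tx":{"type":"number"},"ty":{"type":"number"},"tz":{"type":"number"},"grip":{"type":"number"}}}},"force":{"type":"number"}},"required":["steps"]}

```bash
mkdir -p pics; cat > h.py <<'E'
import numpy as np, cv2
from workcell import manip, optics
def save(cam,fn):
    im=optics.capture(cam); cv2.imwrite('pics/'+fn,im[:,:,::-1]); return im
def K(c): 
    f=210/np.tan(np.radians(c['vfov']/2)); return f
def proj(c,p):
    T=np.linalg.inv(np.array(c['cam_to_world'])); q=T[:3,:3]@np.array(p)+T[:3,3]; f=K(c)
    return np.array([c['cx']+f*q[0]/-q[2], c['cy']-f*q[1]/-q[2]])
def ray(c,uv):
    T=np.array(c['cam_to_world']); f=K(c)
    d=T[:3,:3]@np.array([(uv[0]-c['cx'])/f,-(uv[1]-c['cy'])/f,-1]); return T[:3,3],d
def atz(c,uv,z):
    o,d=ray(c,uv); return o+d*(z-o[2])/d[2]
E
python3 - <<'E'
from h import *
a=save('scene','s0.png'); b=save('top','t0.png')
cv2.imwrite('pics/st0.png',cv2.resize(np.hstack([a,b])[:,:,::-1],(800,300)))
for cam in('scene','top'):
    c=optics.calibration(cam); print(cam,{k:(v if k!='cam_to_world' else np.round(v,3).tolist()) for k,v in c.items()})
    for q in('flap','flap_handle','flap_hole','jamb','jamb_axis','spare_flap','tape','flask'):
        for r in optics.place_of(cam,q)[:3]: print(q,np.round(r['xyz']),round(r['conf'],2),np.round(proj(c,r['xyz'])))
s=manip.state();print(s['clock'],np.round(s['tcp_rot'],3).tolist(),s['opening'],s['force'])
E
```

```text
scene {'vfov': 46.35483579753533, 'cx': 277.6397663003002, 'cy': 205.47944680102765, 'cam_to_world': [[0.75, 0.381, -0.54, -149.485], [-0.661, 0.423, -0.62, -741.784], [-0.008, 0.822, 0.569, 794.422], [0.0, 0.0, 0.0, 1.0]]}
flap [ 446. -228.    3.] 0.68 [329. 298.]
flap_handle [ 449. -226.   45.] 0.59 [330. 283.]
flap_hole [ 510. -213.   15.] 0.86 [343. 278.]
jamb [414.  14.  -1.] 0.62 [250. 253.]
jamb [632. -63.   0.] 0.61 [332. 231.]
jamb_axis [617. -60. 124.] 0.62 [330. 193.]
spare_flap [468. 225.   4.] 0.8 [218. 207.]
tape [419.  16.  -3.] 0.71 [251. 253.]
tape [ 450. -229.   -1.] 0.41 [330. 299.]
flask [ 649. -224.   -1.] 0.68 [385. 259.]
flask [617. -58. 122.] 0.37 [329. 194.]
top {'vfov': 55.46369012271517, 'cx': 275.18297267027646, 'cy': 212.3073956478232, 'cam_to_world': [[0.319, 0.842, -0.435, 160.572], [-0.948, 0.279, -0.156, -127.377], [-0.01, 0.462, 0.887, 854.92], [0.0, 0.0, 0.0, 1.0]]}
flap [ 446. -228.   -2.] 0.63 [365. 297.]
flap_handle [ 443. -227.   44.] 0.85 [368. 292.]
flap_hole [ 508. -216.   10.] 0.62 [367. 268.]
jamb [632. -56.   5.] 0.9 [313. 203.]
jamb_axis [617. -56. 117.] 0.6 [315. 183.]
spare_flap [459. 223.  -0.] 0.84 [179. 232.]
tape [417.  11.  -0.] 0.61 [257. 275.]
flask [ 648. -226.    3.] 0.96 [383. 217.]
flask [ 508. -217.   10.] 0.25 [367. 268.]
0.9 [[0.948, -0.319, -0.0], [-0.319, -0.948, -0.0], [0.0, 0.0, -1.0]] 85.19151963293294 [-0.48689147 -0.40631621  0.04514964]
```

View pics/t0.png

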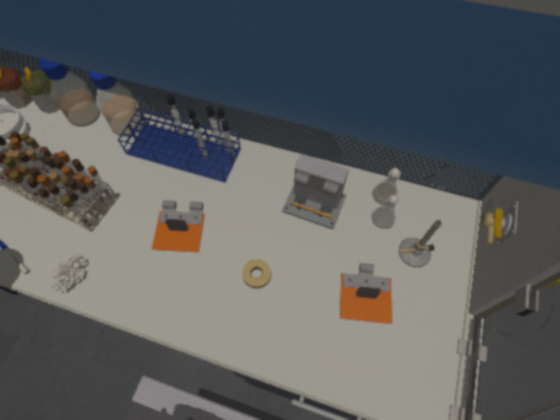

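View pics/s0.png

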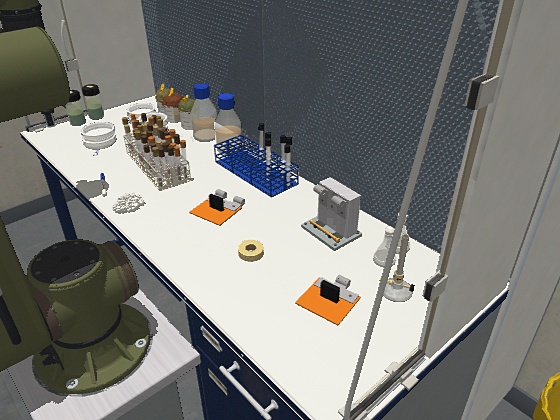

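The single-knuckle flap is the right-hand one: in the top view its knuckle is at (367,268) and its handle at (368,292). The left flap, at (179,232), has two knuckles. I'm moving above the right flap through free space.

>>> {"fn": "servo_tool", "kwargs": {
  "steps": [
    {"tx":2.9,"ty":2.7,"grip":1},
    {"tx":2.9,"ty":2.7,"grip":1},
    {"tx":2.9,"ty":2.7,"grip":1},
    {"tx":2.9,"ty":2.7,"grip":1},
    {"tx":2.9,"ty":2.7,"grip":1},
    {"tx":2.9,"ty":2.7,"grip":1},
    {"tx":2.9,"ty":2.7,"grip":1},
    {"tx":2.9,"ty":2.7,"grip":1},
    {"tx":2.9,"ty":2.7,"grip":1},
    {"tx":2.9,"ty":2.7,"grip":1}
  ]
}}

```text
validation failed for argument at $.st...
```

>>> {"fn": "servo_tool", "kwargs": {
  "steps": [
    {"tx":1.78,"ty":3.73,"grip":1},
    {"tx":1.78,"ty":3.73,"grip":1},
    {"tx":1.78,"ty":3.73,"grip":1},
    {"tx":1.78,"ty":3.73,"grip":1},
    {"tx":1.78,"ty":3.73,"grip":1},
    {"tx":1.78,"ty":3.73,"grip":1},
    {"tx":1.78,"ty":3.73,"grip":1},
    {"tx":1.78,"ty":3.73,"grip":1},
    {"tx":1.78,"ty":3.73,"grip":1},
    {"tx":1.78,"ty":3.73,"grip":1}
  ]
}}

```text
validation failed for argument at $.st...
```

>>> {"fn": "servo_tool", "kwargs": {
  "steps": [
    {"az":6.7,"grip":1},
    {"az":6.7,"grip":1},
    {"az":6.7,"grip":1},
    {"az":6.7,"grip":1},
    {"az":6.7,"grip":1},
    {"az":6.7,"grip":1},
    {"az":6.7,"grip":1},
    {"az":6.7,"grip":1},
    {"az":6.7,"grip":1},
    {"grip":1}
  ]
}}

```text
validation failed for argument at $.st...
```

```bash
python3 - <<'E'
from h import *
s=manip.state();print(s['clock'],s['ee_pos'],np.round(s['tcp_rot'],3).tolist(),np.round(s['joint_positions'],2),s['force'])
c=optics.calibration('wrist'); save('wrist','w1.png')
print(c['vfov'],c['cx'],c['cy'],np.round(c['cam_to_world'],3).tolist())
for q in('flap','flap_handle','flap_hole','jamb_axis','jamb'):
    for r in optics.place_of('wrist',q)[:2]: print(q,np.round(r['xyz'],1),round(r['conf'],2),np.round(proj(c,r['xyz'])))
E
```

```text
0.9 [191.44844264 568.60331424 231.26350155] [[0.948, -0.319, -0.0], [-0.319, -0.948, -0.0], [0.0, 0.0, -1.0]] [ 1.58  0.04  0.08 -0.   -1.62 -0.33] [-0.48689147 -0.40631621  0.04514964]
62.015360928422034 278.1242607392369 208.05424970251843 [[-0.319, 0.91, 0.267, 260.762], [-0.948, -0.306, -0.091, 546.176], [-0.001, -0.282, 0.96, 373.891], [0.0, 0.0, 0.0, 1.0]]
```

View pics/w1.png

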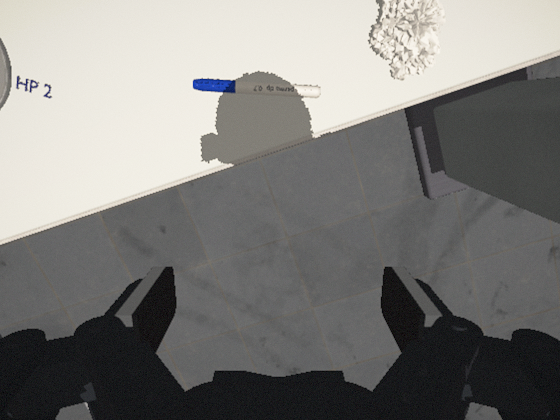

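The wrist view still shows the start pose: the moves were refused by validation, so nothing moved. The rows probably need every field, so I'll test that.

>>> {"fn": "servo_tool", "kwargs": {
  "force": 40,
  "steps": [
    {"ax":0,"ay":0,"az":0,"tx":2.9,"ty":2.7,"tz":0,"grip":1},
    {"ax":0,"ay":0,"az":0,"tx":2.9,"ty":2.7,"tz":0,"grip":1},
    {"ax":0,"ay":0,"az":0,"tx":2.9,"ty":2.7,"tz":0,"grip":1},
    {"ax":0,"ay":0,"az":0,"tx":2.9,"ty":2.7,"tz":0,"grip":1},
    {"ax":0,"ay":0,"az":0,"tx":2.9,"ty":2.7,"tz":0,"grip":1},
    {"ax":0,"ay":0,"az":0,"tx":2.9,"ty":2.7,"tz":0,"grip":1},
    {"ax":0,"ay":0,"az":0,"tx":2.9,"ty":2.7,"tz":0,"grip":1},
    {"ax":0,"ay":0,"az":0,"tx":2.9,"ty":2.7,"tz":0,"grip":1},
    {"ax":0,"ay":0,"az":0,"tx":2.9,"ty":2.7,"tz":0,"grip":1},
    {"ax":0,"ay":0,"az":0,"tx":2.9,"ty":2.7,"tz":0,"grip":1}
  ]
}}

```text
clock: 2.03
ee_pos: [380.5, 218.4, 231.8]
tcp_rot: [[0.948, -0.318, 0.001], [-0.318, -0.948, 0.001], [0.0, -0.001, -1.0]]
force: [1.5, 0.8, -0.0]
opening: 85.4
finger_force: 0.0
```

>>> {"fn": "servo_tool", "kwargs": {
  "steps": [
    {"ax":0,"ay":0,"az":0,"tx":1.8,"ty":3.7,"tz":0,"grip":1},
    {"ax":0,"ay":0,"az":0,"tx":1.8,"ty":3.7,"tz":0,"grip":1},
    {"ax":0,"ay":0,"az":0,"tx":1.8,"ty":3.7,"tz":0,"grip":1},
    {"ax":0,"ay":0,"az":0,"tx":1.8,"ty":3.7,"tz":0,"grip":1},
    {"ax":0,"ay":0,"az":0,"tx":1.8,"ty":3.7,"tz":0,"grip":1},
    {"ax":0,"ay":0,"az":0,"tx":1.8,"ty":3.7,"tz":0,"grip":1},
    {"ax":0,"ay":0,"az":0,"tx":1.8,"ty":3.7,"tz":0,"grip":1},
    {"ax":0,"ay":0,"az":0,"tx":1.8,"ty":3.7,"tz":0,"grip":1},
    {"ax":0,"ay":0,"az":0,"tx":1.8,"ty":3.7,"tz":0,"grip":1},
    {"ax":0,"ay":0,"az":0,"tx":1.8,"ty":3.7,"tz":0,"grip":1}
  ]
}}

```text
clock: 2.87
ee_pos: [432.4, -190.2, 231.8]
tcp_rot: [[0.948, -0.319, 0.001], [-0.319, -0.948, -0.0], [0.001, -0.0, -1.0]]
force: [1.4, 0.2, 0.4]
opening: 85.6
finger_force: 0.0
```

>>> {"fn": "servo_tool", "kwargs": {
  "steps": [
    {"ax":0,"ay":0,"az":6.7,"tx":0,"ty":0,"tz":0,"grip":1},
    {"ax":0,"ay":0,"az":6.7,"tx":0,"ty":0,"tz":0,"grip":1},
    {"ax":0,"ay":0,"az":6.7,"tx":0,"ty":0,"tz":0,"grip":1},
    {"ax":0,"ay":0,"az":6.7,"tx":0,"ty":0,"tz":0,"grip":1},
    {"ax":0,"ay":0,"az":6.7,"tx":0,"ty":0,"tz":0,"grip":1},
    {"ax":0,"ay":0,"az":6.7,"tx":0,"ty":0,"tz":0,"grip":1},
    {"ax":0,"ay":0,"az":6.7,"tx":0,"ty":0,"tz":0,"grip":1},
    {"ax":0,"ay":0,"az":6.7,"tx":0,"ty":0,"tz":0,"grip":1},
    {"ax":0,"ay":0,"az":6.7,"tx":0,"ty":0,"tz":0,"grip":1},
    {"ax":0,"ay":0,"az":0,"tx":0,"ty":0,"tz":0,"grip":1}
  ]
}}

```text
clock: 3.7
ee_pos: [432.6, -187.9, 231.5]
tcp_rot: [[0.188, -0.982, 0.0], [-0.982, -0.188, -0.0], [0.0, -0.0, -1.0]]
force: [-0.2, -0.7, 0.2]
opening: 85.4
finger_force: 0.0
```

```bash
python3 - <<'E'
from h import *
s=manip.state();print(s['clock'],s['ee_pos'],np.round(s['tcp_rot'],3).tolist(),np.round(s['joint_positions'],2),s['force'])
c=optics.calibration('wrist'); save('wrist','w2.png')
np.savez('w2.npz',**c)
for q in('flap','flap_handle','flap_hole','jamb_axis','jamb'):
    for r in optics.place_of('wrist',q)[:2]: print(q,np.round(r['xyz'],1),round(r['conf'],2),np.round(proj(c,r['xyz'])))
E
```

```text
3.7 [ 432.62549467 -187.91825949  231.45413867] [[0.188, -0.982, 0.0], [-0.982, -0.188, -0.0], [0.0, -0.0, -1.0]] [ 0.02 -0.31 -0.23  0.   -1.65  0.17] [-0.23832306 -0.65104434  0.17739244]
flap [ 4.463e+02 -2.277e+02 -1.000e-01] 0.58 [274. 135.]
flap_handle [ 450.6 -225.2   43.1] 0.68 [269. 140.]
flap_hole [ 506.9 -214.9   12.1] 0.82 [213. 137.]
jamb_axis [612.5 -54.2 120.4] 0.81 [ 38. 316.]
jamb_axis [ 508.5 -212.1   10.2] 0.65 [212. 139.]
```

View pics/w2.png

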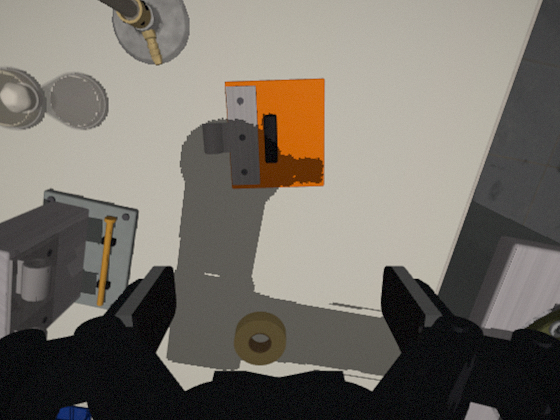

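The wrist view shows the flap's orange panel with corners near (225,82), (324,79), (324,185) and (233,188), its handle at (270,138) and its single knuckle at (213,137). The jamb foot has corners at (48,190) and (138,210).

```bash
python3 - <<'E'
from h import *
c=dict(np.load('w2.npz')); c={k:(v if v.ndim else float(v)) for k,v in c.items()}
for uv in [(225,82),(324,79),(324,185),(233,188)]: print('panel',np.round(atz(c,uv,5),1))
for uv in [(270,115),(270,162)]: print('handle top?',np.round(atz(c,uv,45),1))
P=[atz(c,uv,10) for uv in [(48,190),(138,210),(133,309)]]
for p in P: print('foot',np.round(p,1))
d=P[0]-P[1]; print(np.degrees(np.arctan2(d[1],d[0]))); d=P[2]-P[1]; print(np.degrees(np.arctan2(d[1],d[0]))-90)
im=cv2.imread('pics/w2.png'); h=cv2.cvtColor(im,cv2.COLOR_BGR2HSV)
m=((h[...,0]<15)&(h[...,1]>180)&(h[...,2]>60)).astype(np.uint8); m[:,:220]=0; m[230:]=0
pts=np.argwhere(m)[:,::-1]; 
W=np.array([atz(c,p,5)[:2] for p in pts],np.float32); print(len(W),cv2.minAreaRect(W))
# dark handle
m=((h[...,2]<40)).astype(np.uint8); m[:,:255]=0; m[:,290:]=0;m[:100]=0;m[175:]=0
p=np.argwhere(m)[:,::-1]; print('dark',cv2.minAreaRect(p.astype(np.float32)))
for t in ('t0','s0'): pass
# triangulate handle from net px of three views
E
```

```text
panel [ 503.9 -269.5    5. ]
panel [ 407.7 -290.8    5. ]
panel [ 383.5 -185.9    5. ]
panel [ 479.5 -164.     5. ]
handle top? [ 453.4 -247.9   45. ]
handle top? [ 445.6 -205.7   45. ]
foot [ 673.1 -125.8   10. ]
foot [ 576.8 -121.5   10. ]
foot [573.2   2.7  10. ]
-2.5332863863363433
1.6916235446443295
5332 ((444.4025573730469, -227.60919189453125), (98.31146240234375, 108.46730041503906), 12.695342063903809)
dark ((270.1789855957031, 138.511474609375), (47.29127883911133, 11.885278701782227), 87.95458984375)
```

>>> {"fn": "servo_tool", "kwargs": {
  "force": 50,
  "steps": [
    {"ax":0,"ay":0,"az":-1.0,"tx":2.1,"ty":-0.5,"tz":0,"grip":0},
    {"ax":0,"ay":0,"az":-0.9,"tx":2.0,"ty":-0.4,"tz":0,"grip":0},
    {"ax":0,"ay":0,"az":0,"tx":0,"ty":0,"tz":2.9,"grip":0},
    {"ax":0,"ay":0,"az":0,"tx":0,"ty":0,"tz":2.9,"grip":0},
    {"ax":0,"ay":0,"az":0,"tx":0,"ty":0,"tz":2.9,"grip":0},
    {"ax":0,"ay":0,"az":0,"tx":0,"ty":0,"tz":2.9,"grip":0},
    {"ax":0,"ay":0,"az":0,"tx":0,"ty":0,"tz":2.9,"grip":0},
    {"ax":0,"ay":0,"az":0,"tx":0,"ty":0,"tz":1.5,"grip":0},
    {"ax":0,"ay":0,"az":0,"tx":0,"ty":0,"tz":0,"grip":0},
    {"ax":0,"ay":0,"az":0,"tx":0,"ty":0,"tz":0,"grip":0}
  ]
}}

```text
clock: 4.83
ee_pos: [449.4, -226.4, 71.3]
tcp_rot: [[0.226, -0.974, -0.001], [-0.974, -0.226, -0.001], [0.0, 0.001, -1.0]]
force: [-0.2, -0.1, 1.3]
opening: 42.7
finger_force: 0.0
```

```bash
python3 - <<'E'
from h import *
s=manip.state();print(s['clock'],s['ee_pos'],np.round(s['tcp_rot'],3).tolist(),s['opening'])
c=optics.calibration('wrist'); save('wrist','w3.png')
for q in('flap','flap_handle','flap_hole'):
    for r in optics.place_of('wrist',q)[:1]: print(q,np.round(r['xyz'],1),round(r['conf'],2),np.round(proj(c,r['xyz'])))
E
```

```text
4.8333 [ 449.39594798 -226.44561058   71.27384729] [[0.226, -0.974, -0.001], [-0.974, -0.226, -0.001], [0.0, 0.001, -1.0]] 42.66036777912471
flap [ 4.455e+02 -2.293e+02 -1.000e-01] 0.67 [287. 218.]
flap_handle [ 450.8 -223.3   43.6] 0.77 [277. 252.]
flap_hole [ 508.8 -212.7   11.2] 0.67 [181. 226.]
```

View pics/w3.png

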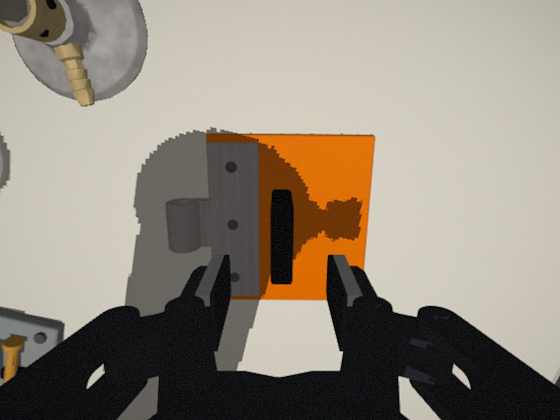

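The handle, at (282,237), is centred between the fingers and parallel to the pads. I'm descending and gripping.

>>> {"fn": "servo_tool", "kwargs": {
  "force": 50,
  "steps": [
    {"ax":0,"ay":0,"az":0,"tx":0,"ty":0,"tz":2.5,"grip":0},
    {"ax":0,"ay":0,"az":0,"tx":0,"ty":0,"tz":2.2,"grip":0},
    {"ax":0,"ay":0,"az":0,"tx":0,"ty":0,"tz":1.0,"grip":0},
    {"ax":0,"ay":0,"az":0,"tx":0,"ty":0,"tz":0,"grip":-1},
    {"ax":0,"ay":0,"az":0,"tx":0,"ty":0,"tz":0,"grip":-1},
    {"ax":0,"ay":0,"az":0,"tx":0,"ty":0,"tz":0,"grip":-1},
    {"ax":0,"ay":0,"az":0,"tx":0,"ty":0,"tz":0,"grip":-1},
    {"ax":0,"ay":0,"az":0,"tx":0,"ty":0,"tz":0,"grip":-1},
    {"ax":0,"ay":0,"az":0,"tx":0,"ty":0,"tz":0,"grip":-1},
    {"ax":0,"ay":0,"az":0,"tx":0,"ty":0,"tz":0,"grip":-1}
  ]
}}

```text
clock: 5.87
ee_pos: [450.7, -226.6, 16.0]
tcp_rot: [[0.225, -0.974, 0.002], [-0.974, -0.225, -0.001], [0.002, -0.002, -1.0]]
force: [-0.2, 1.4, 5.5]
opening: 11.0
finger_force: 51.5
```

>>> {"fn": "servo_tool", "kwargs": {
  "steps": [
    {"ax":0,"ay":0,"az":0,"tx":0,"ty":0,"tz":-1.0,"grip":-1},
    {"ax":0,"ay":0,"az":0,"tx":0,"ty":0,"tz":-2.2,"grip":-1},
    {"ax":0,"ay":0,"az":0,"tx":0,"ty":0,"tz":-2.5,"grip":-1},
    {"ax":0,"ay":0,"az":0,"tx":0,"ty":0,"tz":-2.5,"grip":-1},
    {"ax":0,"ay":0,"az":0,"tx":0,"ty":0,"tz":-2.5,"grip":-1},
    {"ax":0,"ay":0,"az":0,"tx":0,"ty":0,"tz":-2.5,"grip":-1},
    {"ax":0,"ay":0,"az":0,"tx":0,"ty":0,"tz":-2.5,"grip":-1},
    {"ax":0,"ay":0,"az":0,"tx":0,"ty":0,"tz":-1.5,"grip":-1},
    {"ax":0,"ay":0,"az":6.3,"tx":0,"ty":0,"tz":0,"grip":-1},
    {"ax":0,"ay":0,"az":6.4,"tx":0,"ty":0,"tz":0,"grip":-1}
  ]
}}

```text
clock: 6.7
ee_pos: [449.9, -226.2, 187.7]
tcp_rot: [[0.0, -1.0, 0.002], [-1.0, -0.0, 0.0], [-0.0, -0.002, -1.0]]
force: [0.2, 0.4, -3.1]
opening: 11.5
finger_force: 50.4
```

>>> {"fn": "servo_tool", "kwargs": {
  "steps": [
    {"ax":0,"ay":0,"az":0,"tx":-1.5,"ty":-0.5,"tz":0,"grip":-1},
    {"ax":0,"ay":0,"az":0,"tx":-2.5,"ty":-0.8,"tz":0,"grip":-1},
    {"ax":0,"ay":0,"az":0,"tx":-2.5,"ty":-0.8,"tz":0,"grip":-1},
    {"ax":0,"ay":0,"az":0,"tx":-2.5,"ty":-0.8,"tz":0,"grip":-1},
    {"ax":0,"ay":0,"az":0,"tx":-2.5,"ty":-0.8,"tz":0,"grip":-1},
    {"ax":0,"ay":0,"az":0,"tx":-2.5,"ty":-0.8,"tz":0,"grip":-1},
    {"ax":0,"ay":0,"az":0,"tx":-1.9,"ty":-0.6,"tz":0,"grip":-1},
    {"ax":0,"ay":0,"az":0,"tx":-1.0,"ty":-0.4,"tz":0,"grip":-1},
    {"ax":0,"ay":0,"az":0,"tx":0,"ty":0,"tz":0,"grip":-1},
    {"ax":0,"ay":0,"az":0,"tx":0,"ty":0,"tz":0,"grip":-1}
  ]
}}

```text
clock: 7.53
ee_pos: [503.6, -56.8, 186.1]
tcp_rot: [[0.006, -1.0, -0.001], [-1.0, -0.006, -0.0], [0.0, 0.001, -1.0]]
force: [-0.2, 0.2, -3.5]
opening: 11.7
finger_force: 50.4
```

```bash
python3 - <<'E'
from h import *
s=manip.state();print(s['clock'],s['ee_pos'],np.round(s['tcp_rot'],3).tolist(),s['opening'],s['finger_force'])
ims=[]
for cam in('wrist','scene','top'):
    c=optics.calibration(cam); np.savez(cam+'3.npz',**c); ims.append(save(cam,cam+'3.png'))
    for q in('flap','flap_handle','flap_hole','jamb','jamb_axis'):
        for r in optics.place_of(cam,q)[:2]: print(cam,q,np.round(r['xyz'],1),round(r['conf'],2),np.round(proj(c,r['xyz'])))
E
```

```text
7.5333 [503.58183908 -56.84795863 186.12976325] [[0.006, -1.0, -0.001], [-1.0, -0.006, -0.0], [0.0, 0.001, -1.0]] 11.660813509089182 50.41905462741852
wrist flap [503.7 -58.  170.2] 0.57 [281. 253.]
wrist flap_handle [504.3 -55.8 212.9] 0.73 [281. 305.]
wrist flap_hole [561.9 -57.5 183.1] 0.65 [154. 265.]
wrist jamb [628.7 -60.4  -1.1] 0.68 [149. 178.]
wrist jamb [614.2 -54.7 120.9] 0.63 [105. 225.]
wrist jamb_axis [615.4 -55.4 119.9] 0.92 [103. 224.]
scene flap [505.9 -55.9 170.5] 0.71 [296. 194.]
scene flap_handle [503.5 -58.7 213.6] 0.76 [297. 179.]
scene flap_hole [563.9 -55.  182.7] 0.77 [314. 180.]
scene flap_hole [464.7 224.6   3.5] 0.42 [217. 208.]
scene jamb [631.8 -60.6  -0.9] 0.83 [332. 231.]
scene jamb_axis [612.2 -59.7 121.5] 0.84 [328. 195.]
top flap [502.3 -60.2 166.8] 0.97 [302. 218.]
top flap [ 6.470e+02 -2.273e+02  5.000e-01] 0.35 [383. 218.]
top flap_handle [502.3 -60.7 219.4] 0.64 [304. 205.]
top flap_hole [566.3 -58.3 178. ] 0.8 [311. 188.]
top jamb [631.9 -60.    3. ] 0.65 [314. 203.]
top jamb [613.5 -56.3 119.1] 0.59 [314. 184.]
top jamb_axis [612.2 -57.8 120.1] 0.61 [315. 185.]
```

View pics/wrist3.png

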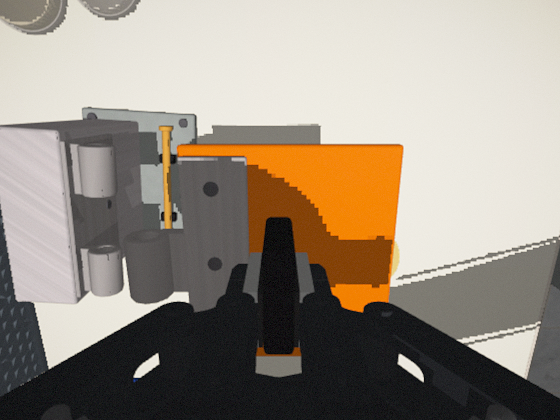

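The wrist view shows the level flap, with its knuckle at (150,265), next to the jamb knuckles at (98,170) and (106,270). I'm measuring the jamb yaw and the offset from this picture.

```bash
python3 - <<'E'
from h import *
c=dict(np.load('wrist3.npz')); c={k:(v if v.ndim else float(v)) for k,v in c.items()}
def pr(n,uv,z): p=atz(c,uv,z); print(n,np.round(p,1)); return p
def ang(p,q,o=0): d=q-p; print('  deg',np.degrees(np.arctan2(d[1],d[0]))-o)
ang(pr('foot',(196,115),10),pr('foot',(83,108),10))
ang(pr('upr top',(33,128),128),pr('upr top',(77,303),128),90)
ang(pr('panel',(402,145),170),pr('panel',(178,145),170))
pr('fl knuckle',(150,230),190);pr('fl kn',(150,303),182)
im=cv2.imread('pics/wrist3.png')[90:330,0:260]; cv2.imwrite('pics/wc.png',cv2.resize(im,None,fx=2.5,fy=2.5,interpolation=cv2.INTER_CUBIC))
E
```

```text
foot [ 577.7 -119.2   10. ]
foot [ 676.4 -124.5   10. ]
  deg -3.084943937320851
upr top [ 642.9 -114.8  128. ]
upr top [635.6  -3.7 128. ]
  deg 3.764923106211455
panel [ 449.8 -111.1  170. ]
panel [ 550.5 -110.5  170. ]
  deg 0.34940222204114874
fl knuckle [559.4 -77.1 190. ]
fl kn [566.  -37.3 182. ]
```

View pics/wc.png

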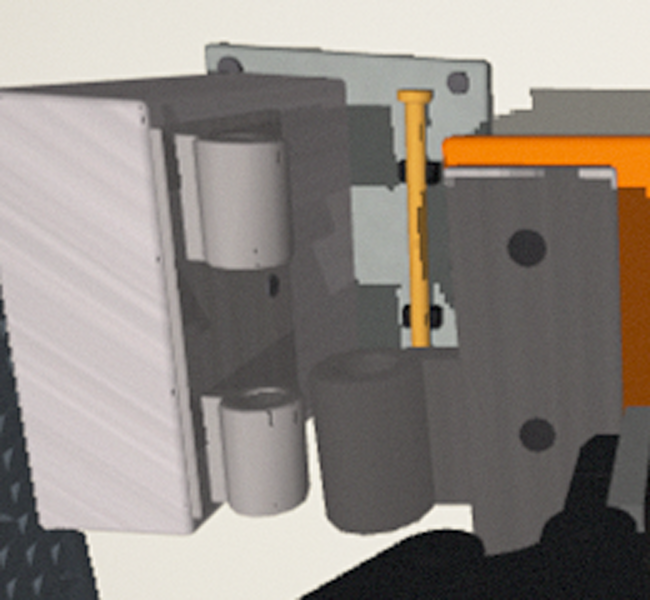

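```bash
python3 - <<'E'
from h import *
c=dict(np.load('wrist3.npz')); c={k:(v if v.ndim else float(v)) for k,v in c.items()}
def pr(n,uv,z): p=atz(c,uv,z); print(n,np.round(p,1)); return p
def ang(p,q,o=0): d=q-p; print('  deg',np.degrees(np.arctan2(d[1],d[0]))-o)
f=lambda u,v:(u/2.5,v/2.5+90)
ang(pr('upr top',f(147,100),128),pr('upr top',f(190,530),128),90)
a=pr('up -y end',f(243,141),120);b=pr('lo -y end',f(262,398),120);ang(a,b,90)
d=pr('flap -y end',f(365,365),180)
# model overlay of end circles with jamb axis guess
from scipy.optimize import minimize
for name,z in(('flap',180),):
    pass
T=np.linspace(0,2*np.pi,60)
def ext(cen,yaw,y0,y1,R=10):
    ax=np.array([-np.sin(yaw),np.cos(yaw),0]);x=np.array([np.cos(yaw),np.sin(yaw),0])
    P=np.array([proj(c,cen+ax*y+R*(np.cos(t)*x+np.sin(t)*np.array([0,0,1]))) for y in(y0,y1) for t in T])
    return np.r_[P.min(0),P.max(0)]
F=lambda l,t,r,b_:np.array([l/2.5,t/2.5+90,r/2.5,b_/2.5+90])
obsU=F(197,132,290,270); obsL=F(220,387,308,516); obsF=F(310,350,436,535)
fun=lambda p:sum(np.sum((ext(np.array([p[0],p[1],p[2]]),p[3],*yy)-o)**2) for yy,o in(((-48,-18),obsU),((18,48),obsL)))
r=minimize(fun,[614,-57,120,-.0],method='Nelder-Mead',options=dict(maxiter=2000,xatol=.01,fatol=.01));print('jamb axis',r.x,r.fun)
fun=lambda p:np.sum((ext(np.array(p),0,-15,15)-obsF)**2)
r=minimize(fun,[564,-57,180],method='Nelder-Mead');print('flap hole',r.x,r.fun)
E
```

```text
upr top [ 628.6 -113.8  128. ]
upr top [636.1  -4.4 128. ]
  deg -3.916007880209122
up -y end [ 612.4 -103.9  120. ]
lo -y end [616.7 -38.2 120. ]
  deg -3.724926493378902
flap -y end [565.3 -70.5 180. ]
jamb axis [ 6.16756857e+02 -5.60891442e+01  1.18079891e+02 -6.72390552e-02] 15.72796837902392
flap hole [567.38031814 -52.54017868 173.49338386] 0.3294292329431282
```

>>> {"fn": "servo_tool", "kwargs": {
  "steps": [
    {"ax":0,"ay":0,"az":0,"tx":-0.2,"ty":-1.2,"tz":0,"grip":-1},
    {"ax":0,"ay":0,"az":0,"tx":-0.2,"ty":-1.5,"tz":0,"grip":-1},
    {"ax":0,"ay":0,"az":0,"tx":0,"ty":-1.5,"tz":0,"grip":-1},
    {"ax":0,"ay":0,"az":0,"tx":0,"ty":-0.9,"tz":0,"grip":-1},
    {"ax":0,"ay":0,"az":2.1,"tx":0,"ty":0,"tz":0.8,"grip":-1},
    {"ax":0,"ay":0,"az":2.0,"tx":0,"ty":0,"tz":0.8,"grip":-1},
    {"ax":0,"ay":0,"az":0,"tx":0,"ty":0,"tz":0.8,"grip":-1},
    {"ax":0,"ay":0,"az":0,"tx":0,"ty":0,"tz":0.5,"grip":-1},
    {"ax":0,"ay":0,"az":0,"tx":0,"ty":0,"tz":0,"grip":-1},
    {"ax":0,"ay":0,"az":0,"tx":0,"ty":0,"tz":0,"grip":-1}
  ]
}}

```text
clock: 9.27
ee_pos: [554.6, -52.8, 157.3]
tcp_rot: [[-0.066, -0.998, -0.0], [-0.998, 0.066, -0.0], [0.0, 0.0, -1.0]]
force: [0.8, -1.5, -2.4]
opening: 11.1
finger_force: 50.4
```

```bash
python3 - <<'E'
from h import *
s=manip.state();print(s['clock'],s['ee_pos'],np.round(s['tcp_rot'],3).tolist(),s['force'],s['finger_force'])
for cam in('wrist','scene','top'):
    c=optics.calibration(cam); np.savez(cam+'4.npz',**c); im=save(cam,cam+'4.png')
    if cam=='wrist': cv2.imwrite('pics/wc4.png',cv2.resize(im[150:390,40:300,::-1],None,fx=2.5,fy=2.5,interpolation=cv2.INTER_CUBIC))
    for q in('flap_hole','jamb_axis'):
        for r in optics.place_of(cam,q)[:1]: print(cam,q,np.round(r['xyz'],1),round(r['conf'],2),np.round(proj(c,r['xyz'])))
E
```

```text
9.2667 [554.64186495 -52.84679781 157.25638549] [[-0.066, -0.998, -0.0], [-0.998, 0.066, -0.0], [0.0, 0.0, -1.0]] [ 0.79584677 -1.51891611 -2.3586211 ] 50.4133540391922
wrist flap_hole [612.3 -52.1 150.8] 0.84 [159. 272.]
wrist jamb_axis [614.4 -54.9 120.1] 0.67 [173. 243.]
scene flap_hole [615.1 -55.4 157.4] 0.8 [329. 182.]
scene jamb_axis [614.  -57.1 122.4] 0.68 [328. 194.]
top flap_hole [615.7 -60.2 150.9] 0.95 [318. 176.]
top jamb_axis [616.6 -56.3 118.1] 0.65 [315. 183.]
```

View pics/wc4.png

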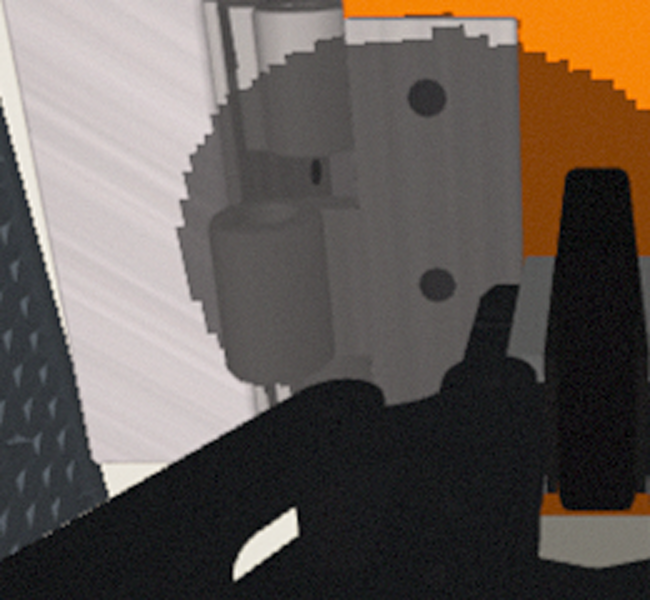

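```bash
python3 - <<'E'
from h import *
from scipy.optimize import least_squares
c=dict(np.load('wrist4.npz')); c={k:(v if v.ndim else float(v)) for k,v in c.items()}
T=np.linspace(0,2*np.pi,90); yaw=-.066
ax=np.array([-np.sin(yaw),np.cos(yaw),0]);x=np.array([np.cos(yaw),np.sin(yaw),0]);zz=np.array([0,0,1])
def circ(cen,y,R=10): return np.array([proj(c,np.array(cen)+ax*y+R*(np.cos(t)*x+np.sin(t)*zz)) for t in T])
f=lambda u,v:(u/2.5+40,v/2.5+150)
U=lambda u:u/2.5+40; V=lambda v:v/2.5+150
def rj(p):
    a=circ([p[0],p[1],120],-48);b=circ([p[0],p[1],120],-18)
    return [a[:,0].min()-U(253),a[:,0].max()-U(344),b[:,0].max()-U(354),b[:,1].max()-V(157)]
r=least_squares(rj,[615,-56]);print('jamb',r.x,r.fun)
for free in (0,1):
    def rf(p):
        z=p[2] if free else 151.3
        a=circ([p[0],p[1],z],-15);b=circ([p[0],p[1],z],15)
        return [a[:,0].min()-U(211),a[:,0].max()-U(322),a[:,1].min()-V(199),b[:,0].max()-U(333),b[:,1].max()-V(386),b[:,0].min()-U(226)]
    r=least_squares(rf,[615,-56,151][:2+free]);print('flap',r.x,np.round(r.fun,1))
p=atz(c,f(267,217),151.3); print('flap from end centre',p+15*ax, 'upper end ctr', atz(c,f(300,3),120)+48*ax)
E
```

```text
jamb [617.11989727 -57.30943723] [-3.23550321  1.52136188  1.90413235  0.12037937]
flap [615.93052653 -56.04676804] [-2.   0.6 -1.4  1.6  1.5  0. ]
flap [618.8251993  -53.00848965 144.68940614] [-0.8 -0.3  0.2  0.5 -0.2  0.8]
flap from end centre [615.83725591 -55.4510045  151.3       ] upper end ctr [616.55325336 -57.26180134 120.        ]
```

>>> {"fn": "servo_tool", "kwargs": {
  "steps": [
    {"ax":0,"ay":0,"az":0,"tx":0.12,"ty":-0.09,"tz":0,"grip":-1},
    {"ax":0,"ay":0,"az":0,"tx":0,"ty":0,"tz":0.3,"grip":-1},
    {"ax":0,"ay":0,"az":0,"tx":0,"ty":0,"tz":0.3,"grip":-1},
    {"ax":0,"ay":0,"az":0,"tx":0,"ty":0,"tz":0.3,"grip":-1},
    {"ax":0,"ay":0,"az":0,"tx":0,"ty":0,"tz":0.2,"grip":-1},
    {"ax":0,"ay":0,"az":0,"tx":0,"ty":0,"tz":0.1,"grip":-1},
    {"ax":0,"ay":0,"az":0,"tx":0,"ty":0,"tz":0.1,"grip":-1},
    {"ax":0,"ay":0,"az":0,"tx":0,"ty":0,"tz":0.1,"grip":-1},
    {"ax":0,"ay":0,"az":0,"tx":0,"ty":0,"tz":0,"grip":-1},
    {"ax":0,"ay":0,"az":0,"tx":0,"ty":0,"tz":0,"grip":-1}
  ]
}}

```text
clock: 10.55
ee_pos: [555.6, -54.0, 143.4]
tcp_rot: [[-0.066, -0.998, 0.0], [-0.998, 0.066, -0.0], [0.0, -0.0, -1.0]]
force: [0.9, 0.3, -2.4]
opening: 11.2
finger_force: 50.4
```

>>> {"fn": "servo_tool", "kwargs": {
  "steps": [
    {"ax":0,"ay":0,"az":0,"tx":0,"ty":0,"tz":0.1,"grip":-1},
    {"ax":0,"ay":0,"az":0,"tx":0,"ty":0,"tz":0.1,"grip":-1},
    {"ax":0,"ay":0,"az":0,"tx":0,"ty":0,"tz":0.1,"grip":-1},
    {"ax":0,"ay":0,"az":0,"tx":0,"ty":0,"tz":0.1,"grip":-1},
    {"ax":0,"ay":0,"az":0,"tx":0,"ty":0,"tz":0.1,"grip":-1},
    {"ax":0,"ay":0,"az":0,"tx":0,"ty":0,"tz":0.1,"grip":-1},
    {"ax":0,"ay":0,"az":0,"tx":0,"ty":0,"tz":0.1,"grip":-1},
    {"ax":0,"ay":0,"az":0,"tx":0,"ty":0,"tz":0.1,"grip":-1},
    {"ax":0,"ay":0,"az":0,"tx":0,"ty":0,"tz":0,"grip":-1},
    {"ax":0,"ay":0,"az":0,"tx":0,"ty":0,"tz":0,"grip":-1}
  ]
}}

```text
clock: 11.38
ee_pos: [555.6, -54.0, 135.3]
tcp_rot: [[-0.066, -0.998, -0.0], [-0.998, 0.066, -0.0], [0.0, 0.0, -1.0]]
force: [-0.1, 0.2, -2.5]
opening: 11.0
finger_force: 50.4
```

>>> {"fn": "servo_tool", "kwargs": {
  "steps": [
    {"ax":0,"ay":0,"az":0,"tx":0,"ty":0,"tz":0.1,"grip":-1},
    {"ax":0,"ay":0,"az":0,"tx":0,"ty":0,"tz":0.1,"grip":-1},
    {"ax":0,"ay":0,"az":0,"tx":0,"ty":0,"tz":0.1,"grip":-1},
    {"ax":0,"ay":0,"az":0,"tx":0,"ty":0,"tz":0.1,"grip":-1},
    {"ax":0,"ay":0,"az":0,"tx":0,"ty":0,"tz":0.1,"grip":-1},
    {"ax":0,"ay":0,"az":0,"tx":0,"ty":0,"tz":0.1,"grip":-1},
    {"ax":0,"ay":0,"az":0,"tx":0,"ty":0,"tz":0.1,"grip":-1},
    {"ax":0,"ay":0,"az":0,"tx":0,"ty":0,"tz":0.1,"grip":-1},
    {"ax":0,"ay":0,"az":0,"tx":0,"ty":0,"tz":0.1,"grip":-1},
    {"ax":0,"ay":0,"az":0,"tx":0,"ty":0,"tz":0,"grip":-1}
  ]
}}

```text
clock: 12.22
ee_pos: [555.5, -54.0, 126.0]
tcp_rot: [[-0.066, -0.998, -0.0], [-0.998, 0.066, -0.0], [0.0, 0.0, -1.0]]
force: [0.5, -0.5, -2.3]
opening: 10.7
finger_force: 50.4
```

```bash
python3 - <<'E'
from h import *
s=manip.state();print(s['clock'],s['ee_pos'],np.round(s['tcp_rot'],3).tolist(),s['force'],s['finger_force'])
o=[]
for cam in('wrist','scene','top'):
    c=optics.calibration(cam); np.savez(cam+'5.npz',**c); im=save(cam,cam+'5.png')
    for q in('flap_hole','jamb_axis'):
        for r in optics.place_of(cam,q)[:1]: print(cam,q,np.round(r['xyz'],1),round(r['conf'],2),np.round(proj(c,r['xyz'])))
    o.append(im)
a=cv2.resize(o[0][150:350,40:240],(400,400),interpolation=cv2.INTER_CUBIC)
b=cv2.resize(o[1][150:230,290:370],(400,400),interpolation=cv2.INTER_CUBIC)
cv2.imwrite('pics/c5.png',np.hstack([a,b])[:,:,::-1])
E
```

```text
12.2167 [555.50260469 -53.96898439 126.02646717] [[-0.066, -0.998, -0.0], [-0.998, 0.066, -0.0], [0.0, 0.0, -1.0]] [ 0.45256417 -0.49413863 -2.33080539] 50.42700111865997
wrist flap_hole [617.3 -56.7 120.6] 0.78 [148. 267.]
scene flap_hole [616.3 -59.6 123. ] 0.87 [330. 194.]
top flap_hole [613.9 -58.5 119.3] 0.72 [315. 184.]
top jamb_axis [616.3 -55.2 117.9] 0.58 [314. 183.]
```

View pics/c5.png

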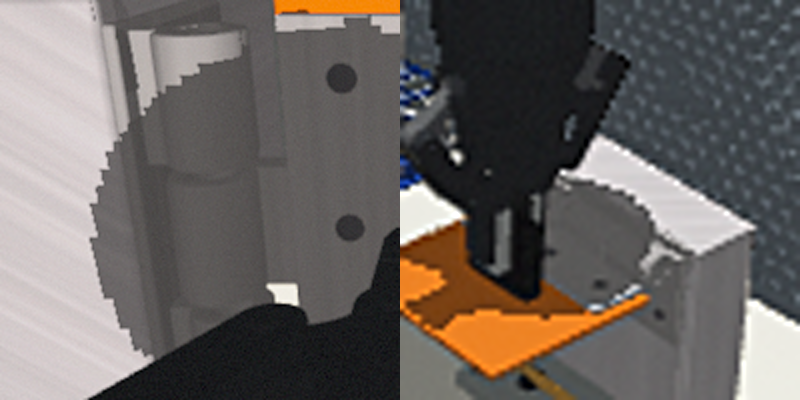

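The flap knuckle sits between the jamb knuckles and no contact force shows. I'll use the last picture to check the gaps with the contrast raised.

```bash
python3 - <<'E'
from h import *
im=cv2.imread('pics/wrist5.png')[155:315,90:200]
im=cv2.resize(im,None,fx=5,fy=3.7,interpolation=cv2.INTER_CUBIC).astype(float)
g=np.clip((im-50)*3.0,0,255).astype(np.uint8); print(g.shape); cv2.imwrite('pics/c6.png',g)
E
```

```text
(592, 550, 3)
```

View pics/c6.png

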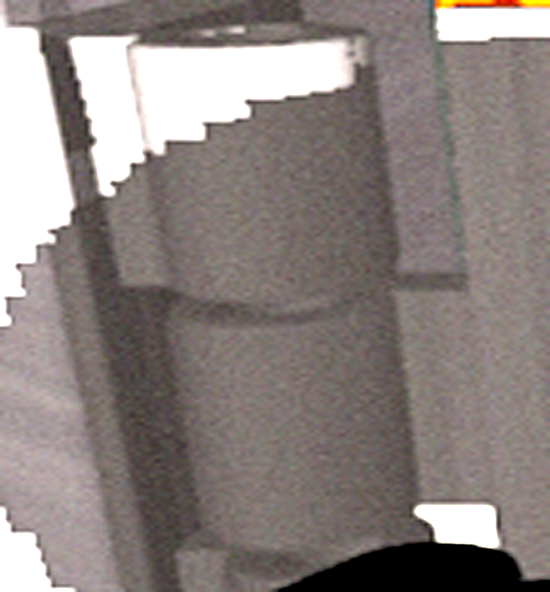

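The contrast picture shows the flap knuckle collinear with the jamb knuckles to within about 0.5 mm. The gap on the -y side, around (280,312), is about 2 mm wide, so I'll nudge +y by about 0.8 mm and settle.

>>> {"fn": "servo_tool", "kwargs": {
  "steps": [
    {"ax":0,"ay":0,"az":0,"tx":-0.04,"ty":0.02,"tz":0,"grip":-1},
    {"ax":0,"ay":0,"az":0,"tx":-0.04,"ty":0.02,"tz":0,"grip":-1},
    {"ax":0,"ay":0,"az":0,"tx":0,"ty":0,"tz":0,"grip":-1},
    {"ax":0,"ay":0,"az":0,"tx":0,"ty":0,"tz":0,"grip":-1},
    {"ax":0,"ay":0,"az":0,"tx":0,"ty":0,"tz":0,"grip":-1},
    {"ax":0,"ay":0,"az":0,"tx":0,"ty":0,"tz":0,"grip":-1},
    {"ax":0,"ay":0,"az":0,"tx":0,"ty":0,"tz":0,"grip":-1},
    {"ax":0,"ay":0,"az":0,"tx":0,"ty":0,"tz":0,"grip":-1},
    {"ax":0,"ay":0,"az":0,"tx":0,"ty":0,"tz":0,"grip":-1},
    {"ax":0,"ay":0,"az":0,"tx":0,"ty":0,"tz":0,"grip":-1}
  ]
}}

```text
clock: 13.5
ee_pos: [555.3, -53.2, 126.3]
tcp_rot: [[-0.066, -0.998, -0.0], [-0.998, 0.066, -0.0], [0.0, 0.0, -1.0]]
force: [-0.3, 1.2, -2.0]
opening: 11.1
finger_force: 50.4
```

```bash
python3 - <<'E'
from h import *
s=manip.state();print(s['ee_pos'],s['force'],s['ft_torque'],s['finger_force'],np.abs(s['qvel']).max())
if abs(s['force'][2]+2.4)<1 and np.hypot(*s['force'][:2])<2: print(manip.hand_in())
E
```

```text
[555.26951259 -53.18459582 126.3344553 ] [-0.29778936  1.23205938 -2.04443379] [0.01459129 0.06024265 0.00101386] 50.42662739753723 0.0009695541646707411
the job is handed in; nothing more can be done
None
```

I handed the job in at about 13.5 s with the single-knuckle flap held level and still in the gripper; no verdict came back. Its knuckle sits between the two jamb knuckles, with the holes lined up to about 1 mm by my estimate and no clear sign of it pressing on the jamb.

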